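# Seat a printer feed roller in its service cradle

## Robot

A 6-joint arm with a two-finger parallel gripper is mounted at the origin on a cart in front of the work surface, level with it; the furniture and walls round the work are solid. World frame = base frame: x ahead of the robot, y to its left, z up, the work surface at z = 0. Lengths are in m, angles in rad, forces in N, time in s.
With the tool pointing down it reaches from about 0.425 to 0.95 m from the base axis. Payload 3.5 kg.
Tool frame: the origin (TCP) lies midway between the tips of the shut fingers; the grasp point (between the pads) lies 19 mm behind it; z points along the fingers, y is the line along which they close (so a half turn about z gives the same grasp; the last joint's range is limited). The gripper opens to 85 mm and grips with 20 to 120 N. Pads are 22 mm wide; open, the fingers measure 114 mm over their backs; the gripper's body (76 mm by 85 mm) begins 54 mm behind the grasp point. The pads swing forward as they close: fully open they stand 13 mm farther back than shut.
Start: joints at [1.198, 0.286, 1.577, -0, 1.279, -0.15], TCP at [0.149, 0.658, 0.231] pointing down, gripper open.
Joint ranges: [-2.77, 2.77], [-0.9, 2.22], [0.21, 2.48], [-1.53, 4.67], [0.24, 2.81], [-2.84, 2.84]. Speed limits (rad/s): [2.79, 2.79, 3.14, 3.14, 3.14, 3.14].

## Interface

Orientations are given as a unit quaternion [x, y, z, w].
In Python, from plant import get_state, read_camera, ctrl gives the robot as it stands.
- The arm moves only by the shell command python3 -m crank 'ROWS' [FORCE]. ROWS is JSON, a list of rows, each a list of 3 entries, a list of its own where there are three numbers: the shift along the tool's x, y, z in mm, then the turn about the tool's z in degrees, then the closure in counts, from 0 (fully open) to 255 (shut). In form: [[[tx, ty, tz], yaw, claw], ...]. A call has 1 to 10 rows; each row is the pose to reach, as a shift and turn from the pose commanded when the call began, along the tool's axes at that moment; what a row does not reach only later rows make up. A row lasts 1/10 s, in which the tool goes at most 50 mm and 8.59 degrees, less where a joint would pass 70% of its speed; a pose out of reach is approached as far as the arm can. A call with a gripper value outside its range is refused whole. The fingers move at their own pace and stop on an object; FORCE is the grip in N (left out, the last holds). Time passes only in rows, so rows that repeat a pose let the fingers close. It gives the time, the measured TCP pose, the force, the opening and the grip force at its end, in the units of the state.
- get_state(): the state, without advancing time (a new reading comes with each control period).
- read_camera(name): name is "side" or "top" or "wrist"; returns a dict with "frame" (480x640x3 uint8, blue, green, red), "range_z" (480x640 float32, m along the optical axis (not along the pixel's ray), 0 where there is no reading), "vfov" (degrees; the focal length in pixels is half the picture's height over the tangent of half this angle, whatever the lens; pixels are square), "cx", "cy" (the principal point, pixels), "origin" and "orientation" of the camera in the world. Camera axes: x right, y down, z forward; pixel columns grow to the right and rows downward; lengths in m; the calibration is good to about 2 mm. A picture is of the moment at which its call begins.
- ctrl.sign_off(): hands the job in; it is judged then, once.
The state is a dict: "time": time; "qpos": joint angles; "dq": joint speeds; "joint_efforts": joint torques, N m; "eef_pos": TCP position; "tcp_rot": TCP orientation; "contact_force": force on the tool from outside, world axes, zero at the start; "wrist_torque": the same for the moment, N m; "opening": opening from 0.0 (shut) to 1.0 (fully open); "finger_force": force on a finger pad.
Only numpy, scipy, OpenCV 4.12 (cv2) and the standard library are available. Lean on these libraries where they do the work, as an engineer would, in place of code of your own. Each camera call takes 0.05 s, during which the arm holds its last target. There are 200 camera calls.

## Task

Roll the loose feed roller along the rails of its service cradle by pushing on its side (let it turn as it goes; do not squeeze or lift it), over the two low sills to the seat marks at the far end. There press it home against the two steel stop lugs with a steady push of about 10 N for about a second, never much harder, and let go so that it stays lying squarely in the seat without rolling back or riding over the lugs. Leave the bottle, the tape roll and the USB hub where they are.

Things in the scene. Friction and masses are not known exactly. Their poses are not given: they have to be found in the camera images.
- roller: loose printer feed roller, black hard smooth plastic cylinder 40 mm in diameter and 88 mm long on a steel axle (12 mm thick, 122 mm over its ends), about 0.4 kg. Origin at its centre; its y axis runs along the axle; x and z turn with it (x is level at the start). It lies across the two rails of the cradle and rolls freely and runs on ahead if knocked. Pushed slowly it may skid.
- cradle: cradle fixed on a 2 mm grey mat: aluminium base 196 x 112 mm, two white rails along x. Origin at the underside of the base; x points along the rails from the open end to the seat, z up. Rail tops (12 mm wide, at y = -30 and +30 mm) are 12 mm above the origin. Side cheeks, inner faces at y = -48 and +48 mm, reach 22 mm above the origin, below the axle.
- sill (a point): middle of the line through the two low half-round sills, one on each rail, 1.6 mm higher than the rails, at x = 40 mm, z = 13.6 mm in the cradle's frame: the roller climbs over them with a horizontal push of a few newtons (up to about 10 N) and drops into the seat behind. The same sills are at the rails' open end, x = -93 mm.
- stops: the two rigid steel stop lugs at the far end of the rails, fixed to the cradle, one on each rail, 16 mm thick and 12 mm wide, 17 mm higher than the rails. Origin and axes are those of the cradle; the lugs' faces towards the roller are at x = 70 mm. With the friction on the roller, the lugs feel about half to all of the push.
- seat (a point): middle of the seat: where the centre of the roller is when it is home against the lugs; x = 50, y = 0, z = 32 mm in the cradle's frame, with the cradle's axes. Small black sight marks on the cheeks show it. The roller has about 1.5 mm of play towards the sill when let go.
- bottle: standing refill bottle, white with a black dropper cap, 43 mm thick and 130 mm high; bystander. Origin at the centre of its underside.
- tape: roll of tape lying flat, 100 mm across and 19 mm high; bystander. Origin at the centre of its underside.
- hub: white USB hub, 86 x 30 x 16 mm; bystander. Origin at the centre of its underside.
Mind the look-alikes: they are no part of the job. Leave any purple look-alike of the roller alone.

How it is judged:
On the way, in this order (a step that is already met when the one before it is completed fails the run):
1. the roller, on its rails, has turned by at least about 15 degrees from its start (angle between roller's own x axis and vertical below 1.3 rad and z of roller in the frame of seat below 0.004 m).
2. in the seat, the fingers push the roller with 7 to 13 N against the stop lugs (which feel more than 2 N) for 0.5 s (contact force between roller and the fingers between 7 and 13 N and contact force between roller and stops above 2 N and x of roller in the frame of seat above -0.003 m and z of roller in the frame of seat below 0.003 m), for 0.5 s.
At the end, for the whole second after the job is handed in: the roller lies at rest in the seat between sill and lugs: centre no more than 4 mm before and 3 mm past the seat point along the rails, 7 mm sideways and 3 mm in height, axle square to the rails within 0.06 rad; bottle, tape roll and USB hub within 20 mm of where they stood (x of roller in the frame of seat between -0.004 and 0.003 m and y of roller in the frame of seat between -0.007 and 0.007 m and z of roller in the frame of seat between -0.003 and 0.003 m and angle between the y axis of roller and the y axis of cradle, either way round below 0.06 rad and linear speed of roller below 0.01 m/s and distance of each of bottle, tape, hub from where it was at the start of the episode below 0.02 m); the robot touches nothing.
It fails at once if the roller is pressed or knocked against the stop lugs with more than 22 N (contact force between roller and stops above 22 N).
It fails at once if the fingers push or squeeze the roller with more than 22 N (contact force between roller and the fingers above 22 N).
It fails at once if the roller is lifted off the rails (more than 10 mm above its rolling height) (z of roller in the frame of seat above 0.01 m).
It fails at once if the roller overruns the seat by more than 6 mm, riding over the lugs (x of roller in the frame of seat above 0.006 m).
It fails at once if the bottle, tape roll or USB hub is pushed more than 20 mm (distance of any of bottle, tape, hub from where it was at the start of the episode above 0.02 m).
It also fails if it takes over 61 s, if anything falls off the work surface, if the arm or the gripper's body presses on something with over 40 N, if the wrist force passes 120 N, or if a joint passes its speed limit or range.

## Working session

There is one attempt and no reset: what is moved stays moved. The work goes in short steps, Python scripts to look and compute and a shell command to move; the robot and the scene stay as the last step left them, time stands still between calls to the robot, and variables do not carry over. Pictures are saved under pics/ and viewed, at most 10 in all, crops included, and the job is handed in when it is done.

```bash
mkdir -p pics; ls; cat > h.py <<'E'
import numpy as np,cv2
from scipy.spatial.transform import Rotation as R
from plant import get_state,read_camera,ctrl
def cloud(c):
    f=240/np.tan(np.radians(c["vfov"])/2);v,u=np.mgrid[:480,:640];z=c["range_z"]
    P=np.stack([(u-c["cx"])/f*z,(v-c["cy"])/f*z,z],-1)
    return P@R.from_quat(c["orientation"]).as_matrix().T+np.array(c["origin"])
E
python3 - <<'E'
from h import *
s=get_state();print(s)
for n in["top","side"]:
    c=read_camera(n);np.savez(f"pics/{n}.npz",f=c["frame"],P=cloud(c),z=c["range_z"]);cv2.imwrite(f"pics/{n}0.png",c["frame"]);print(n,c["origin"],c["orientation"],c["vfov"],c["cx"],c["cy"])
E
```

```text
pics
{'time': 0.0, 'qpos': array([ 1.19797681e+00,  2.87198073e-01,  1.57817987e+00,  3.71186279e-06,
        1.27860441e+00, -1.49992968e-01]), 'dq': array([-0.00178258,  0.00103635, -0.00028966, -0.00082866,  0.00019578,
       -0.00103401]), 'joint_efforts': array([-2.48171301e-05, -4.05968320e+01, -2.92633152e+01, -2.37522509e-04,
        5.81684566e-03, -8.35865904e-06]), 'eef_pos': array([0.14888905, 0.65769845, 0.22992402]), 'tcp_rot': array([ 1.11183378e-01,  9.93799189e-01, -1.15379719e-03, -3.10512006e-04]), 'contact_force': array([ 0.19862088, -0.5740773 ,  0.13489261]), 'wrist_torque': array([ 0.01374187, -0.07056008, -0.0001322 ]), 'finger_force': 0.0, 'opening': 1.000079096146544}
top [ 0.24884973 -0.28863167  1.6663416 ] [ 0.70897749 -0.69895197  0.06356668 -0.06911108] 45.501073138067085 318.552739032296 245.12166887346459
side [0.36088094 0.86117408 0.62857478] [-0.05769139  0.85260884 -0.51750483  0.04380196] 54.3913735225664 323.8839589380059 237.05868433365683
```

View pics/top0.png

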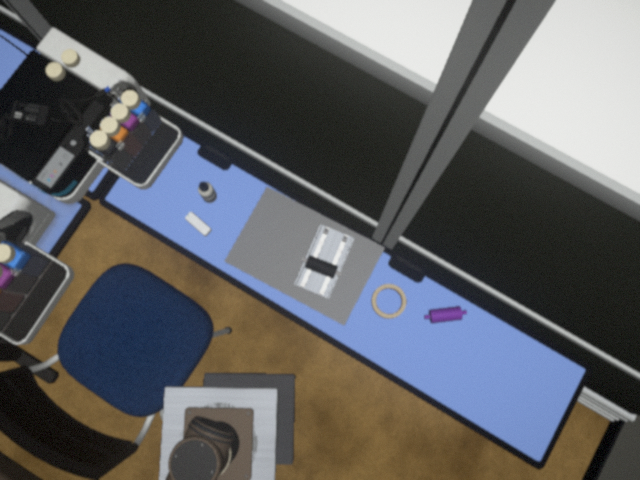

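View pics/side0.png

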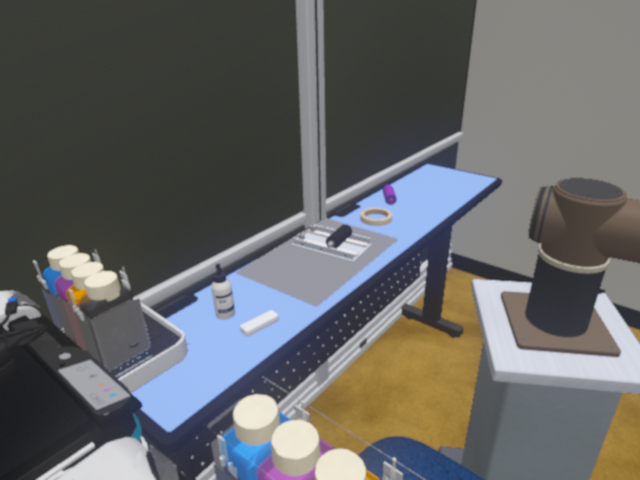

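The top view shows two candidates: the black roller on the cradle at about (321,266), and a purple one off the cradle at (445,314). The black one fits because it is black and lies on the rails. I'll enlarge it to confirm and to find the seat end.

```bash
python3 - <<'E'
from h import *
d=np.load("pics/top.npz");f,P=d["f"],d["P"]
cv2.imwrite("pics/crop1.png",cv2.resize(f[215:310,280:370],None,fx=6.2,fy=6.2,interpolation=cv2.INTER_CUBIC))
for u,v in[(321,266),(316,290),(325,233),(346,238),(337,230),(260,240),(200,188),(197,222),(388,302),(445,314)]:print(u,v,P[v,u].round(4))
d=np.load("pics/side.npz");Q=d["P"]
for u,v in [(338,236),(330,250),(300,240)]:print(u,v,Q[v,u].round(4))
E
```

```text
321 266 [ 0.4953 -0.2815  0.0515]
316 290 [ 0.432  -0.2677  0.001 ]
325 233 [ 0.597  -0.2917  0.0264]
346 238 [ 0.5814 -0.353   0.0337]
337 230 [ 0.6112 -0.3273  0.0048]
260 240 [ 0.5775 -0.0997  0.0061]
200 188 [0.7072 0.0654 0.1006]
197 222 [0.6256 0.086  0.0239]
388 302 [ 0.3997 -0.4769  0.0048]
445 314 [ 0.3653 -0.6347  0.0343]
338 236 [ 0.4925 -0.2496  0.0511]
330 250 [ 0.5119 -0.2293  0.0179]
300 240 [ 0.601  -0.2664  0.0234]
```

View pics/crop1.png

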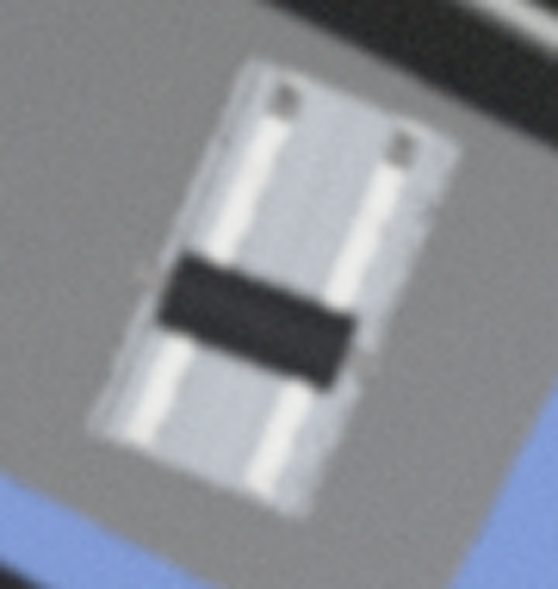

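The crop confirms the black roller lying across the white rails. The grey lugs are at crop (285,100) and (402,148), which is px (326,231) and (345,239), so the seat is at the end away from the robot. Next I'll measure the cradle pose.

```bash
python3 - <<'E'
from h import *
from scipy.optimize import least_squares
c=read_camera("top");f=240/np.tan(np.radians(c["vfov"])/2);M=R.from_quat(c["orientation"]).as_matrix();o=np.array(c["origin"])
def ray(u,v,z):
    d=M@np.array([(u-c["cx"])/f,(v-c["cy"])/f,1]);return (o+d*(z-o[2])/d[2])[:2]
px=lambda a,b:(280+(a+.5)/6.2-.5,215+(b+.5)/6.2-.5)
g=cv2.cvtColor(c["frame"],cv2.COLOR_BGR2GRAY)
# roller mask
m=np.zeros_like(g);m[250:285,298:345]=(g[250:285,298:345]<90)
ys,xs=np.nonzero(m);(cx,cy),wh,an=cv2.minAreaRect(np.c_[xs,ys].astype(np.float32))
print("roller px",len(xs),xs.mean(),ys.mean(),wh,an)
rc=ray(xs.mean(),ys.mean(),.046);print("roller",rc)
L=ray(*px(285,98),.031);Rr=ray(*px(402,147),.031);print("lugs",L,Rr,np.linalg.norm(L-Rr))
# rails white
w=np.zeros_like(g);w[225:300,295:350]=g[225:300,295:350]>222
n,lab,st,ce=cv2.connectedComponentsWithStats(w)
for i in range(1,n):
    if st[i,4]<20:continue
    y,x=np.nonzero(lab==i);q=np.array([ray(a,b,.014) for a,b in zip(x,y)])
    vx,vy,x0,y0=cv2.fitLine(q.astype(np.float32),cv2.DIST_L2,0,.01,.01).ravel();print(st[i],q.mean(0),np.degrees(np.arctan2(vy,vx)))
cor=[ray(*px(a,b),.015) for a,b in[(248,62),(460,150),(303,518),(95,430)]]
print(np.array(cor),[np.linalg.norm(cor[i]-cor[i-1]) for i in range(4)],np.mean(cor,0))
mid=(L+Rr)/2;e=Rr-L;print("ang lugs",np.degrees(np.arctan2(e[0],-e[1])))
E
```

```text
roller px 345 320.7217391304348 266.2869565217391 (29.962535858154297, 11.70411491394043) 20.556045532226562
roller [ 0.49530719 -0.2806845 ]
lugs [ 0.60383553 -0.29321662] [ 0.5810151  -0.34850264] 0.05981067350969001
[314 235  12  21  77] [ 0.56326256 -0.27508491] -22.069233
[333 242  11  22  80] [ 0.54113251 -0.33119425] -21.867237
[302 270   8  15  52] [ 0.46757031 -0.23638406] -22.45243
[321 278   9  15  57] [ 0.44595216 -0.29259134] -22.95653
[[ 0.62463527 -0.27539499]
 [ 0.58318506 -0.37661096]
 [ 0.40745155 -0.30415215]
 [ 0.44724555 -0.20638474]] [np.float64(0.19034054880590065), np.float64(0.10937454506355657), np.float64(0.19008562426771627), np.float64(0.10555581303049924)] [ 0.51562936 -0.29063571]
ang lugs -22.42938259742289
```

```bash
cat >> h.py <<'E'
e=np.array([np.cos(np.radians(-22.3)),np.sin(np.radians(-22.3))]);n=np.array([-e[1],e[0]]);O=np.array([.5185,-.2908])
def off(p):
    s=get_state();return (R.from_quat(s["tcp_rot"]).inv().apply(np.array(p)-s["eef_pos"])*1000).round(1)
def rep():
    s=get_state();p=s["eef_pos"];d=p[:2]-O;x=R.from_quat(s["tcp_rot"]).as_matrix()[:,0]
    print("t",s["time"],"tcp",p.round(4),"cradle",(d@e*1000).round(1),(d@n*1000).round(1),"F",s["contact_force"].round(2),"F.e",(s["contact_force"][:2]@e).round(2),"open",s["opening"],"tilt",R.from_quat(s["tcp_rot"]).as_matrix()[:,2].round(4),"yaw err",(np.degrees(np.arctan2(x[1],x[0]))-157.7).round(2))
E
python3 -c "
from h import *
rep();print(off([.52,.22,.23]),off([.56,0,.23]),off([*(O-.085*e),.15]))"
```

```text
t 0.15 tcp [0.1489 0.6578 0.2302] cradle -701.9 737.5 F [-0.61 -0.98 -0.03] F.e -0.19 open 1.0008654143673006 tilt [-7.0e-04 -1.7e-03 -1.0e+00] yaw err 9.53
[-458.6 -345.     0.7] [-546.3 -550.7    1.1] [-486.3 -829.3   81.6]
```

```bash
python3 -m crank '[[[-40,-30,0],0,0],[[-80,-60,0],1,20],[[-120,-90,0],2,50],[[-160,-120,0],4,80],[[-200,-150,0],5,105],[[-240,-180,0],6,105],[[-280,-210,0],7,105],[[-320,-240,0],8,105],[[-360,-270,0],9,105],[[-400,-300,0],9.5,105]]'
python3 -c "
from h import *
rep();print(off([.56,0.0,.23]),off([*(O-.085*e),.15]))"
```

```text
time: 1.15
eef_pos: [0.4737, 0.2755, 0.2312]
tcp_rot: [0.193, 0.981, 0.0, -0.0]
contact_force: [0.3, 0.6, 0.6]
opening: 0.587
finger_force: 0.0
t 1.15 tcp [0.4737 0.2755 0.2312] cradle -256.3 507.0 F [0.26 0.65 0.57] F.e -0.01 open 0.5874887131702573 tilt [-1.e-04  1.e-04 -1.e+00] yaw err 0.0
[-184.4 -222.2    1.2] [-171.3 -507.    81.2]
```

```bash
python3 -m crank '[[[-20,-40,0],0,105],[[-45,-80,0],0,105],[[-75,-120,0],0,105],[[-105,-160,0],0,105],[[-135,-200,0],0,105],[[-160,-240,0],0,105],[[-175,-285,0],0,105],[[-180,-330,0],0,105],[[-180,-378,0],0,105],[[-175,-425,0],0,105]]'
python3 -c "
from h import *
rep();print(off([*(O-.085*e),.12]))"
```

```text
time: 2.15
eef_pos: [0.473, -0.1841, 0.2311]
tcp_rot: [0.193, 0.981, -0.0, -0.0]
contact_force: [0.3, 0.3, -0.7]
opening: 0.587
finger_force: 0.0
t 2.15 tcp [ 0.473  -0.1841  0.2311] cradle -82.6 81.5 F [ 0.33  0.28 -0.74] F.e 0.2 open 0.5873105319716923 tilt [-1.e-04 -0.e+00 -1.e+00] yaw err 0.03
[  2.5 -81.5 111.1]
```

```bash
python3 -m crank '[[[1,-35,20],0,105],[[2,-65,50],0,105],[[2.5,-82,80],0,105],[[2.5,-82,110],0,105],[[2.5,-82,130],0,105],[[2.5,-82,130],0,105],[[2.5,-82,130],0,105]]'
python3 - <<'E'
from h import *
rep()
c=read_camera("wrist");cv2.imwrite("pics/w1.png",c["frame"]);P=cloud(c);np.savez("pics/w1.npz",P=P,f=c["frame"]);print(c["origin"])
E
```

```text
time: 2.85
eef_pos: [0.4404, -0.2572, 0.1014]
tcp_rot: [0.193, 0.981, 0.0, -0.0]
contact_force: [0.8, 0.2, -0.3]
opening: 0.59
finger_force: 0.0
t 2.85 tcp [ 0.4404 -0.2572  0.1014] cradle -85.0 1.5 F [ 0.78  0.17 -0.3 ] F.e 0.66 open 0.5902575281756473 tilt [-4.e-04  4.e-04 -1.e+00] yaw err 0.04
[ 0.36626137 -0.2259238   0.24373399]
```

View pics/w1.png

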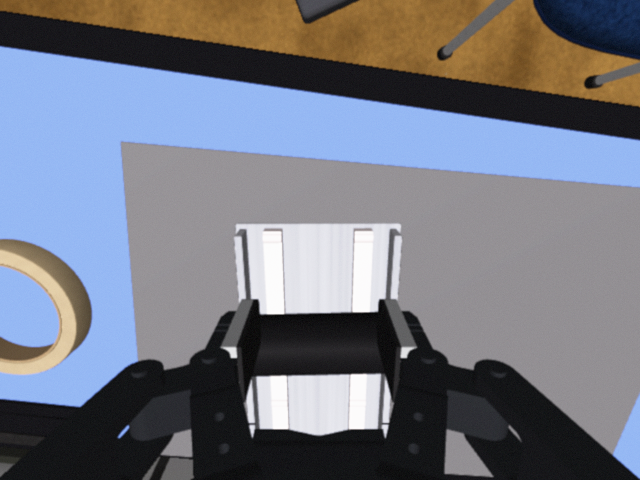

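The wrist view shows the open end at the top, around row 225. The roller spans cols 255–385, rows 312–375. The rails are at cols 273 and 362, and the pads at cols 240 and 400, straddling the centre line. I'll refine the cradle pose from this cloud.

```bash
python3 - <<'E'
from h import *
d=np.load("pics/w1.npz");P,f=d["P"],d["f"]
g=cv2.cvtColor(f,cv2.COLOR_BGR2GRAY)
D=P[...,:2]-O;X=D@e*1000;Y=D@n*1000;Z=P[...,2]*1000
for v,u in[(227,320),(250,273),(250,363),(300,273),(300,363),(400,275),(400,362),(312,320),(330,320),(345,320),(360,320),(260,241),(260,398),(325,232),(325,412),(310,245),(345,238),(310,392)]:print(v,u,X[v,u].round(1),Y[v,u].round(1),Z[v,u].round(1),g[v,u])
r=f[340].astype(int).sum(1);
m=(Z>11)&(Z<16.5)&(g>235)&(X>-90)&(X<-50)
for s in(-1,1):
    k=m&(s*Y>15);print("rail",s,Y[k].mean(),X[k].mean(),k.sum(),Z[k].mean(),np.polyfit(X[k],Y[k],1))
k=(np.abs(Y)<20)&(Z>46)&(Z<60)&(X>-60);print("roller top",X[k].min(),X[k].max(),Z[k].max(),X[k][Z[k]>53].mean())
k=(Z>-5)&(Z<15)&(np.abs(Y)<20)&(f[...,0]>190)&(X<-60);print("base end",X[k].min(),Z[k].mean())
k=(Z>95)&(Z<150)&(X>-120);print("pads",X[k].min(),X[k].max(),Y[k].min(),Y[k].max(),Z[k].min())
for s in(-1,1):
    k2=k&(Z<115)&(s*Y>0);print(s,np.percentile(X[k2],[2,98]),np.percentile(Y[k2],[2,50,98]),Z[k2].min())
E
```

```text
227 320 -97.0 3.5 5.6 228
250 273 -83.2 -27.9 13.2 252
250 363 -83.4 32.0 13.6 251
300 273 -47.0 -29.1 14.6 251
300 363 -46.4 33.4 13.6 252
400 275 38.1 -30.9 14.6 245
400 362 38.2 35.7 14.5 247
312 320 -32.5 3.5 5.5 198
330 320 -41.3 3.3 43.8 21
345 320 -35.0 3.3 50.6 35
360 320 -26.7 3.3 53.9 29
260 241 -80.2 -47.2 23.7 221
260 398 -80.5 53.2 24.6 222
325 232 -95.8 -28.6 128.3 97
325 412 -91.6 37.8 121.3 38
310 245 -95.7 -26.1 117.1 97
345 238 -95.8 -23.9 140.5 19
310 392 -96.0 30.6 117.7 96
rail -1 -28.14235889399371 -70.28404888337579 944 13.788044258008112 [-2.91772795e-03 -2.83474286e+01]
rail 1 32.05092963594376 -70.26863056407421 951 13.737898771423373 [-2.36573839e-03  3.18846924e+01]
roller top -42.00802550726133 -10.270548661112615 55.15780665721442 -25.7790013544976
base end -183.9924268703648 3.0611115010290817
pads -99.12627321591557 -73.30152119578338 -51.07176696373469 56.83128885075936 103.60607898136462
-1 [-96.18206111 -75.03134096] [-34.53914684 -22.92575743 -22.59662054] 103.60607898136462
1 [-96.31406427 -74.96654387] [27.3294404  27.65144771 39.48449424] 103.99440362487036
```

```bash
python3 -m crank '[[[0,0,25],0,105],[[0,0,50],0,105],[[0,0,70],0,105],[[0,0,80],0,105],[[-8,0,81],0,105],[[-16,0,81],0,105],[[-20,0,81],0,105],[[-22,0,81],0,105],[[-22,0,81],0,105],[[-22,0,81],0,105]]'
python3 - <<'E'
from h import *
rep();rep()
E
```

```text
time: 3.9
eef_pos: [0.4609, -0.2656, 0.0206]
tcp_rot: [0.193, 0.981, -0.0, 0.0]
contact_force: [-0.2, 0.7, -0.1]
opening: 0.588
finger_force: 0.0
t 3.9 tcp [ 0.4609 -0.2656  0.0206] cradle -62.8 1.5 F [-0.19  0.66 -0.12] F.e -0.43 open 0.5876479359116511 tilt [ 2.e-04 -2.e-04 -1.e+00] yaw err 0.04
t 3.9 tcp [ 0.4609 -0.2656  0.0206] cradle -62.8 1.5 F [-0.19  0.66 -0.12] F.e -0.43 open 0.5876479359116511 tilt [ 2.e-04 -2.e-04 -1.e+00] yaw err 0.04
```

```bash
python3 -m crank '[[[-3,0,0],0,105],[[-5,0,0],0,105],[[-7,0,0],0,105],[[-9,0,0],0,105],[[-11,0,0],0,105],[[-13,0,0],0,105],[[-15,0,0],0,105],[[-17,0,0],0,105],[[-19,0,0],0,105],[[-21,0,0],0,105]]'
python3 - <<'E'
from h import *
rep()
c=read_camera("wrist");cv2.imwrite("pics/w2.png",c["frame"])
E
```

```text
time: 4.9
eef_pos: [0.4804, -0.2736, 0.0203]
tcp_rot: [0.193, 0.981, 0.0, -0.0]
contact_force: [0.1, -0.8, 0.5]
opening: 0.589
finger_force: 0.1
t 4.9 tcp [ 0.4804 -0.2736  0.0203] cradle -41.8 1.5 F [ 0.08 -0.82  0.5 ] F.e 0.38 open 0.5888205840453369 tilt [-0.  0. -1.] yaw err 0.03
```

View pics/w2.png

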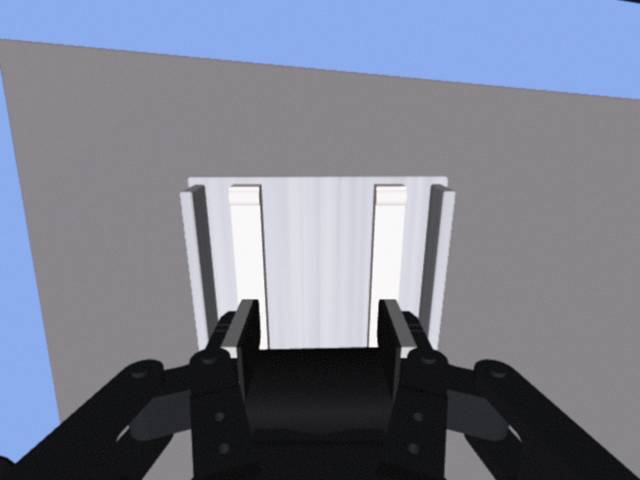

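The roller is square ahead of the pads, with its edge at rows 348–440, and it is moving on. I'll keep going to just short of the sill.

```bash
python3 -m crank '[[[-2,0,0],0,105],[[-4,0,0],0,105],[[-7,0,0],0,105],[[-10,0,0],0,105],[[-13,0,0],0,105],[[-16,0,0],0,105],[[-19,0,0],0,105],[[-22,0,0],0,105],[[-25,0,0],0,105],[[-28,0,0],0,105]]'
cat >> h.py <<'E'
def roll():
    c=read_camera("wrist");P=cloud(c);D=P[...,:2]-O;X=D@e*1000;Y=D@n*1000-2;Z=P[...,2]*1000;t=(get_state()["eef_pos"][:2]-O)@e*1000
    for a,b in((-18,-6),(-6,6),(6,18)):
        k=(Y>a)&(Y<b)&(Z>38)&(Z<58)&(X>t-5)&(X<t+70)&(c["frame"].max(2)<110)
        if k.sum()<30:print("few",k.sum());continue
        q=least_squares(lambda p:np.hypot(X[k]-p[0],Z[k]-p[1])-20,[t+35,34],loss="soft_l1").x
        print("roller x,z",q.round(1),k.sum())
from scipy.optimize import least_squares
E
python3 -c "
from h import *
rep();roll()"
```

```text
time: 5.95
eef_pos: [0.5064, -0.2842, 0.0203]
tcp_rot: [0.193, 0.981, 0.0, -0.0]
contact_force: [-0.3, -0.0, -0.1]
opening: 0.592
finger_force: 0.1
t 5.95 tcp [ 0.5064 -0.2842  0.0203] cradle -13.7 1.5 F [-0.27 -0.02 -0.09] F.e -0.25 open 0.5923460590820556 tilt [-0.e+00  1.e-04 -1.e+00] yaw err 0.03
roller x,z [18.4 33.5] 2036
roller x,z [18.1 33.4] 2209
roller x,z [17.9 33.4] 2083
```

```bash
python3 -m crank '[[[-1.5,0,0],0,105],[[-3,0,0],0,105],[[-4.5,0,0],0,105],[[-6,0,0],0,105],[[-7.5,0,0],0,105],[[-9,0,0],0,105],[[-10.5,0,0],0,105],[[-12,0,0],0,105],[[-12,0,0],0,105]]'
python3 -c "
from h import *
rep();roll()"
```

```text
time: 6.9
eef_pos: [0.5175, -0.2888, 0.0204]
tcp_rot: [0.193, 0.981, -0.0, 0.0]
contact_force: [-0.3, 0.2, 0.3]
opening: 0.587
finger_force: 0.0
t 6.9 tcp [ 0.5175 -0.2888  0.0204] cradle -1.7 1.5 F [-0.25  0.15  0.32] F.e -0.29 open 0.5866185378710813 tilt [ 3.e-04 -2.e-04 -1.e+00] yaw err 0.04
roller x,z [31.3 33.5] 1952
roller x,z [31.1 33.5] 2127
roller x,z [30.7 33.5] 2013
```

```bash
python3 -m crank '[[[-0.5,0,0],0,105],[[-1,0,0],0,105],[[-1.5,0,0],0,105],[[-2,0,0],0,105],[[-2.5,0,0],0,105],[[-3,0,0],0,105],[[-3.5,0,0],0,105]]'
python3 -c "
from h import *
rep();roll()"
```

```text
time: 7.65
eef_pos: [0.5203, -0.2898, 0.0202]
tcp_rot: [0.193, 0.981, 0.0, -0.0]
contact_force: [-2.2, 0.3, 0.3]
opening: 0.586
finger_force: 0.5
t 7.65 tcp [ 0.5203 -0.2898  0.0202] cradle 1.3 1.6 F [-2.21  0.33  0.31] F.e -2.17 open 0.5861124538805466 tilt [-8.e-04  6.e-04 -1.e+00] yaw err 0.04
roller x,z [33.1 33.6] 2057
roller x,z [32.8 33.4] 2201
roller x,z [32.8 33.5] 2078
```

```bash
python3 -m crank '[[[-0.5,0,0],0,105],[[-1,0,0],0,105],[[-1.5,0,0],0,105],[[-2,0,0],0,105]]'
python3 -c "
from h import *
rep();roll()"
```

```text
time: 8.1
eef_pos: [0.5213, -0.2901, 0.02]
tcp_rot: [0.193, 0.981, 0.001, -0.002]
contact_force: [-5.2, 3.1, 3.3]
opening: 0.586
finger_force: 3.0
t 8.1 tcp [ 0.5213 -0.2901  0.02  ] cradle 2.3 1.7 F [-5.21  3.15  3.31] F.e -6.01 open 0.5860202863914669 tilt [-0.0031  0.0019 -1.    ] yaw err 0.05
roller x,z [33.5 33.5] 2104
roller x,z [33.5 33.6] 2241
roller x,z [33.5 33.5] 2085
```

```bash
python3 -m crank '[[[-0.3,0,0],0,105],[[-0.6,0,0],0,105],[[-0.9,0,0],0,105]]'
python3 -c "
from h import *
rep();roll()"
```

```text
time: 8.45
eef_pos: [0.5225, -0.2907, 0.02]
tcp_rot: [0.193, 0.981, 0.0, -0.001]
contact_force: [-2.6, 2.2, 1.2]
opening: 0.584
finger_force: 1.7
t 8.45 tcp [ 0.5225 -0.2907  0.02  ] cradle 3.6 1.6 F [-2.64  2.17  1.18] F.e -3.26 open 0.5835071087078126 tilt [-0.0018  0.001  -1.    ] yaw err 0.04
roller x,z [34.9 34.1] 2118
roller x,z [34.8 34. ] 2265
roller x,z [34.9 34.1] 2121
```

```bash
python3 -m crank '[[[-0.4,0,0],0,105],[[-0.8,0,0],0,105],[[-1.2,0,0],0,105],[[-1.6,0,0],0,105],[[-2,0,0],0,105],[[-2.4,0,0],0,105]]'
python3 -c "
from h import *
rep();roll()"
```

```text
time: 9.1
eef_pos: [0.5257, -0.2921, 0.0204]
tcp_rot: [0.193, 0.981, -0.0, 0.0]
contact_force: [-1.4, -0.0, 0.3]
opening: 0.586
finger_force: 0.6
t 9.1 tcp [ 0.5257 -0.2921  0.0204] cradle 7.1 1.5 F [-1.42 -0.02  0.35] F.e -1.31 open 0.5859577031756554 tilt [ 5.e-04 -3.e-04 -1.e+00] yaw err 0.03
roller x,z [38.3 34.8] 2116
roller x,z [38.3 34.8] 2262
roller x,z [38.4 34.8] 2136
```

```bash
python3 -m crank '[[[-0.3,0,0],0,105],[[-0.6,0,0],0,105],[[-0.9,0,0],0,105],[[-1.2,0,0],0,105],[[-1.5,0,0],0,105],[[-1.8,0,0],0,105],[[-2.1,0,0],0,105],[[-2.4,0,0],0,105]]'
python3 -c "
from h import *
rep();roll()"
```

```text
time: 9.95
eef_pos: [0.5278, -0.293, 0.0204]
tcp_rot: [0.193, 0.981, -0.0, 0.0]
contact_force: [-1.0, 0.5, 0.1]
opening: 0.589
finger_force: 0.2
t 9.95 tcp [ 0.5278 -0.293   0.0204] cradle 9.4 1.5 F [-0.99  0.45  0.05] F.e -1.09 open 0.5886482211126439 tilt [ 3.e-04 -2.e-04 -1.e+00] yaw err 0.04
roller x,z [40.6 35. ] 2147
roller x,z [40.7 35. ] 2272
roller x,z [40.7 35.1] 2147
```

```bash
python3 -m crank '[[[-0.3,0,0],0,105],[[-0.6,0,0],0,105],[[-0.9,0,0],0,105],[[-1.2,0,0],0,105],[[-1.5,0,0],0,105],[[-1.8,0,0],0,105],[[-2.1,0,0],0,105],[[-2.1,0,0],0,105]]'
python3 -c "
from h import *
rep();roll()"
```

```text
time: 10.8
eef_pos: [0.5297, -0.2937, 0.0203]
tcp_rot: [0.193, 0.981, -0.0, 0.0]
contact_force: [-0.0, 0.0, -0.2]
opening: 0.591
finger_force: 0.0
t 10.8 tcp [ 0.5297 -0.2937  0.0203] cradle 11.4 1.5 F [-0.03  0.01 -0.23] F.e -0.03 open 0.5912316289490309 tilt [ 1.e-04 -1.e-04 -1.e+00] yaw err 0.03
roller x,z [51.9 33.5] 1452
roller x,z [51.9 33.5] 1602
roller x,z [51.8 33.5] 1474
```

The roller has dropped into the seat (measured x is about 51.9 and z is at rail height). I'll bring the pads up to it gently.

```bash
python3 -m crank '[[[-1.5,0,0],0,105],[[-3,0,0],0,105],[[-4.5,0,0],0,105],[[-6,0,0],0,105],[[-7,0,0],0,105],[[-8,0,0],0,105],[[-8.5,0,0],0,105],[[-9,0,0],0,105],[[-9.5,0,0],0,105],[[-9.5,0,0],0,105]]'
python3 -c "
from h import *
rep();roll()"
```

```text
time: 11.85
eef_pos: [0.5383, -0.2972, 0.0203]
tcp_rot: [0.193, 0.981, 0.0, -0.0]
contact_force: [-0.6, -0.1, -0.3]
opening: 0.586
finger_force: 0.3
t 11.85 tcp [ 0.5383 -0.2972  0.0203] cradle 20.7 1.6 F [-0.6  -0.07 -0.25] F.e -0.52 open 0.5857179093766542 tilt [-4.e-04  2.e-04 -1.e+00] yaw err 0.04
roller x,z [51.9 33.4] 2102
roller x,z [51.9 33.5] 2237
roller x,z [51.9 33.4] 2098
```

Contact. Now I'll build up the push.

```bash
python3 -m crank '[[[-0.3,0,0],0,105],[[-0.6,0,0],0,105],[[-0.9,0,0],0,105],[[-1.2,0,0],0,105],[[-1.2,0,0],0,105]]'
python3 -c "
from h import *
rep();roll()"
```

```text
time: 12.4
eef_pos: [0.5385, -0.2972, 0.02]
tcp_rot: [0.193, 0.981, 0.001, -0.002]
contact_force: [-5.1, 2.2, 1.9]
opening: 0.591
finger_force: 2.6
t 12.4 tcp [ 0.5385 -0.2972  0.02  ] cradle 20.9 1.7 F [-5.12  2.21  1.85] F.e -5.58 open 0.591141074127574 tilt [-0.0028  0.0016 -1.    ] yaw err 0.05
roller x,z [52.1 33.4] 2090
roller x,z [52.  33.4] 2244
roller x,z [52.  33.4] 2101
```

```bash
python3 -m crank '[[[-0.3,0,0],0,105],[[-0.6,0,0],0,105],[[-0.9,0,0],0,105],[[-0.9,0,0],0,105]]'
python3 -c "
from h import *
rep()"
```

```text
time: 12.85
eef_pos: [0.5386, -0.2972, 0.0198]
tcp_rot: [0.193, 0.981, 0.001, -0.003]
contact_force: [-7.6, 1.9, 4.0]
opening: 0.587
finger_force: 3.6
t 12.85 tcp [ 0.5386 -0.2972  0.0198] cradle 21.0 1.7 F [-7.56  1.85  4.04] F.e -7.7 open 0.5867718707651244 tilt [-0.0049  0.0027 -1.    ] yaw err 0.06
```

```bash
python3 -m crank '[[[-0.3,0,0],0,105],[[-0.3,0,0],0,105],[[-0.3,0,0],0,105],[[-0.3,0,0],0,105],[[-0.3,0,0],0,105],[[-0.3,0,0],0,105],[[-0.3,0,0],0,105]]'
python3 -c "
from h import *
rep();roll()"
python3 -m crank '[[[0,0,0],0,105],[[0,0,0],0,105],[[0,0,0],0,105],[[0,0,0],0,105],[[0,0,0],0,105],[[0,0,0],0,105]]'
```

```text
time: 13.55
eef_pos: [0.5386, -0.2972, 0.0197]
tcp_rot: [0.193, 0.981, 0.001, -0.003]
contact_force: [-6.6, 2.0, 3.6]
opening: 0.585
finger_force: 3.9
t 13.55 tcp [ 0.5386 -0.2972  0.0197] cradle 21.0 1.7 F [-6.6   2.02  3.62] F.e -6.87 open 0.5851021088936834 tilt [-0.0055  0.0031 -1.    ] yaw err 0.06
roller x,z [52.1 33.4] 2068
roller x,z [52.1 33.4] 2234
roller x,z [52.  33.4] 2096
time: 14.2
eef_pos: [0.5386, -0.2971, 0.0197]
tcp_rot: [0.193, 0.981, 0.001, -0.003]
contact_force: [-6.4, 4.1, 3.7]
opening: 0.589
finger_force: 3.9
```

The force is a little low, so I'll go up to about 10 N and hold, sampling as I go.

```bash
python3 -m crank '[[[-0.25,0,0],0,105],[[-0.5,0,0],0,105],[[-0.5,0,0],0,105],[[-0.5,0,0],0,105]]'|grep contact
python3 -m crank '[[[0,0,0],0,105],[[0,0,0],0,105],[[0,0,0],0,105]]'|grep contact
python3 -m crank '[[[0,0,0],0,105],[[0,0,0],0,105],[[0,0,0],0,105]]'|grep contact
python3 -m crank '[[[0,0,0],0,105],[[0,0,0],0,105],[[0,0,0],0,105]]'|grep contact
python3 -c "
from h import *
rep();roll()"
```

```text
contact_force: [-8.7, 3.1, 4.7]
contact_force: [-7.7, 3.4, 4.3]
contact_force: [-8.2, 2.4, 3.9]
contact_force: [-9.2, 2.7, 5.0]
t 15.5 tcp [ 0.5386 -0.2971  0.0196] cradle 21.0 1.8 F [-9.22  2.7   5.01] F.e -9.56 open 0.5904302163567242 tilt [-0.0067  0.0037 -1.    ] yaw err 0.07
roller x,z [52.1 33.4] 2074
roller x,z [52.1 33.4] 2233
roller x,z [52.1 33.4] 2103
```

The push has been steady at about 10 N for over a second. Now I'll back off gently, then rise.

```bash
python3 -m crank '[[[0.5,0,0],0,105],[[1,0,0],0,105],[[1.5,0,0],0,105],[[2,0,0],0,105],[[2.5,0,0],0,105],[[3.2,0,0],0,105],[[5,0,0],0,105],[[10,0,0],0,105],[[18,0,0],0,105],[[25,0,0],0,105]]'
python3 -c "
from h import *
roll()"
python3 -m crank '[[[2,0,-5],0,105],[[2,0,-20],0,105],[[2,0,-50],0,105],[[2,0,-90],0,105],[[2,0,-120],0,105],[[2,0,-120],0,105],[[2,0,-120],0,105]]'
python3 - <<'E'
from h import *
rep();roll()
c=read_camera("wrist");t=read_camera("top")["frame"][200:320,170:410]
cv2.imwrite("pics/end.png",np.vstack([cv2.resize(c["frame"],(400,300)),cv2.resize(t,(400,200),interpolation=2)]))
E
```

```text
time: 16.55
eef_pos: [0.5176, -0.2889, 0.0206]
tcp_rot: [0.193, 0.981, -0.0, 0.0]
contact_force: [-0.1, -0.1, -0.0]
opening: 0.586
finger_force: 0.0
roller x,z [51.8 33.3] 665
roller x,z [51.9 33.6] 793
roller x,z [51.6 33. ] 670
time: 17.3
eef_pos: [0.5169, -0.2888, 0.1426]
tcp_rot: [0.193, 0.981, -0.001, 0.002]
contact_force: [0.5, 0.5, -0.9]
opening: 0.59
finger_force: 0.0
t 17.3 tcp [ 0.5169 -0.2888  0.1426] cradle -2.2 1.3 F [ 0.46  0.47 -0.9 ] F.e 0.25 open 0.58998856676021 tilt [ 0.0031 -0.0025 -1.    ] yaw err 0.04
roller x,z [51.9 33.5] 765
roller x,z [51.9 33.5] 764
roller x,z [51.9 33.4] 778
```

View pics/end.png

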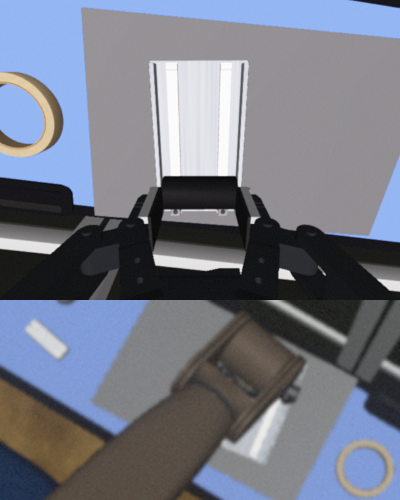

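The picture shows the roller lying square in the seat against the lugs (combined picture, rows 177–208), with the robot clear and the tape and hub where they were.

```bash
python3 -c "
from h import *
print(ctrl.sign_off())"
```

```text
the job is handed in; nothing more can be done
None
```

The roller was pushed along the rails, over the sills and into the seat, pressed home at about 10 N for over a second, and let go square and at rest. The job is handed in, but sign-off returned no verdict. I had no direct check that it turned the 15 degrees or of the force on the lugs.

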